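# Make up the gluing kit and the sanding kit

## Robot

A 6-joint arm with a two-finger parallel gripper is mounted at the origin on the work surface. World frame = base frame: x ahead of the robot, y to its left, z up, the work surface at z = 0. Lengths are in m, angles in degrees, forces in N, time in s.
With the tool pointing down it reaches from about 0.25 to 0.725 m from the base axis. Payload 9.7 kg.
Tool frame: the origin (TCP) lies at the very end of the fingers, on their centre line; the grasp point (between the pads) lies 19 mm behind it; z points along the fingers, y is the line along which they close (so a half turn about z gives the same grasp; the last joint's range is limited). The gripper opens to 85 mm and grips with 20 to 120 N. Pads are 22 mm wide; open, the fingers measure 114 mm over their backs; the gripper's body (76 mm by 85 mm) begins 54 mm behind the grasp point. The pads swing forward as they close: fully open they stand 13 mm farther back than shut.
Start: joints at [72.135, 4.979, 10.078, 95.1, 0, 90], TCP at [0.169, 0.523, 0.231] pointing down, gripper open.
Joint ranges: [-179.16, 179.16], [-48.56, 103.87], [-65.8, 70.77], [-126.05, 130.52], [-82.76, 87.17], [-180, 180]. Speed limits (degrees/s): [127.2, 127.2, 147.25, 180, 180, 180].

## Interface

Orientations are given as [roll, pitch, yaw] about the fixed x, y, z axes, in that order (R = Rz(yaw) Ry(pitch) Rx(roll)).
In Python, from workcell import bot gives the robot as it stands.
- The arm moves only by the tool step_arm, never from a script. Its argument "targets" is a list of rows, each a list of 3 entries, a list of its own where there are three numbers: the opening, from 0 (shut) to 1 (fully open), then the shift along the world's x, y, z in mm, then the turn, a rotation vector about the world's x, y, z in rad. In form: [[grip, [tx, ty, tz], [wx, wy, wz]], ...]. A call has 1 to 8 rows; each row is the pose to reach, as a shift and turn from the pose commanded when the call began; what a row does not reach only later rows make up. A row lasts 1/10 s, in which the tool goes at most 50 mm and 8.59 degrees, less where a joint would pass 70% of its speed; a pose out of reach is approached as far as the arm can. A call with a gripper value outside its range is refused whole. The fingers move at their own pace and stop on an object; "force" is the grip in N (left out, the last holds). Time passes only in rows, so rows that repeat a pose let the fingers close. It gives the time, the measured TCP pose, the force, the opening and the grip force at its end, in the units of the state.
- bot.get_obs(): the state, without advancing time (a new reading comes with each control period).
- bot.camera(name): name is "scene" or "top" or "wrist"; returns (picture, depth): 480x640x3 uint8, red, green, blue; 480x640 float32, m along the optical axis (not along the pixel's ray), 0 where there is no reading.
- bot.camera_params(name): a dict with "K" (3x3 intrinsics, pixels), "R" (3x3) and "t" (3): a world point X has camera coordinates R X + t. Camera axes: x right, y down, z forward; pixel columns grow to the right and rows downward; lengths in m; the calibration is good to about 2 mm. A picture is of the moment at which its call begins: read the wrist's pose just before it. camera_params takes no time and is no camera call; for the wrist camera it gives the pose at the moment of the call.
- bot.job_done(): hands the job in; it is judged then, once.
The state is a dict: "time": time; "q": joint angles; "qd": joint speeds; "joint_efforts": joint torques, N m; "ee_pos": TCP position; "tcp_rot": TCP orientation; "wrist_force": force on the tool from outside, world axes, zero at the start; "torque": the same for the moment, N m; "opening": finger opening in m; "grasp_force": force on a finger pad.
Only numpy, scipy, OpenCV 4.12 (cv2) and the standard library are available. Lean on these libraries where they do the work, as an engineer would, in place of code of your own. Each camera call takes 0.05 s, during which the arm holds its last target. There are 200 camera calls.

## Task

Make up two class kits in the wooden trays: for gluing, in the tray with three compartments, the glue bottle in the middle compartment, with the roll of tape in one end compartment and the small sanding block in the other (either way round). For sanding, in the tray with two compartments, put the big sanding block in the long compartment and the round tin in the short one. Set everything down flat on the compartment floor, the same way up as it stands now, and leave the steel square where it is.

Things in the scene. Friction and masses are not known exactly. Their poses are not given: they have to be found in the camera images.
- glue: Small white glue bottle with an orange nozzle, standing. Body 32 mm in diameter and straight up to 52 mm, then narrowing; 80 mm tall in all; about 60 g. Loose. Origin: centre of its underside; z up.
- tape: Roll of blue tape lying flat: ring of 54 mm outer and 38 mm hole diameter, 30 mm high; about 60 g. Loose. Origin: centre of its underside; z up.
- tin: Round closed metal tin, 51 mm in diameter (50 mm below the lid), 32 mm high; about 110 g. Loose. Origin: centre of its underside; z up.
- big_block: Big cork sanding block, 45 mm (own x axis) by 112 mm (own y axis), 30 mm high with a dark abrasive sole 3 mm thick beneath; about 85 g. Loose. Origin: centre of its underside; z up.
- small_block: Small cork sanding block, 40 mm (own x axis) by 56 mm (own y axis), 30 mm high with a dark abrasive sole beneath; about 40 g. Loose. Origin: centre of its underside; z up.
- tray3: Wooden tray fixed flat on the bench, 254 (own x) by 86 mm (own y). Origin: centre of its underside. Pale floor 3 mm thick; dark rim 6 mm and dividers 10 mm thick, tops 11 mm above the bench. Two dividers make a row of three equal compartments, each 74 mm by 74 mm inside, centre x = -84, 0 and +84 mm.
- tray2: Wooden tray fixed flat on the bench, 228 (own x) by 86 mm (own y). Origin: centre of its underside. Pale floor 3 mm thick; dark rim 6 mm and dividers 10 mm thick, tops 11 mm above the bench. One divider makes a long compartment, 132 mm (along x) by 74 mm inside, centre x = -42 mm, and a short one, 74 mm by 74 mm inside, centre x = +71 mm.
- square: Small steel try square lying among the stock, 90 mm by 60 mm over all: a dark stock bar 18 by 60 by 16 mm high and a bright blade 20 mm wide, 3 mm thick, 8 mm above the bench. Not part of a kit: it stays. Loose, 250 g. Origin: middle of its outline, on the bench.
Mind the look-alikes: they are no part of the job. What is shaped like the small_block but turquoise is not meant. Several things look just like the tape: the one meant starts farthest to the robot's right.

How it is judged:
By the outcome, as a careful person would: the job done as asked, in the order asked, and still so for the second after the job is handed in, with the robot touching nothing.
It also fails if it takes over 120 s, if anything falls off the work surface, if the arm or the gripper's body presses on something with over 40 N, if the wrist force passes 120 N, or if a joint passes its speed limit or range.

## Working session

There is one attempt and no reset: what is moved stays moved. The work goes in short steps, Python scripts to look and compute and a tool call to move; the robot and the scene stay as the last step left them, time stands still between calls to the robot, and variables do not carry over. Pictures are saved under pics/ and viewed, at most 14 in all, crops included, and the job is handed in when it is done.

Besides the shell and the picture viewer there is one more tool, called after ">>>" in YAML: its name, and indented under it one key for each argument. step_arm: Moves the arm, as the interface text tells. Its arguments: {"type":"object","properties":{"targets":{"type":"array","items":{"type":"array"}},"force":{"type":"number"}},"required":["targets"]}

```bash
mkdir -p pics; python3 - <<'E'
from workcell import bot
import cv2,numpy as np
for n in("top","scene"):
    p,d=bot.camera(n); c=bot.camera_params(n)
    np.savez(f"pics/{n}.npz",p=p,d=d,**c)
    cv2.imwrite(f"pics/{n}1.png",p[:,:,::-1])
    print(n,c["K"].tolist(),(-c["R"].T@c["t"]).round(3),c["R"].round(3).tolist())
o=bot.get_obs();print(o["tcp_rot"],o["ee_pos"],o["opening"])
E
```

```text
top [[521.8399714908759, 0.0, 314.57840840085674], [0.0, 521.8399714908759, 237.1210447315961], [0.0, 0.0, 1.0]] [0.347 0.023 0.95 ] [[-0.008, -1.0, 0.011], [-0.985, 0.006, -0.175], [0.175, -0.012, -0.984]]
scene [[525.3718074597263, 0.0, 331.6510521037471], [0.0, 525.3718074597263, 237.358725164446], [0.0, 0.0, 1.0]] [ 1.255 -0.18   0.64 ] [[0.253, 0.967, -0.011], [0.613, -0.17, -0.771], [-0.748, 0.188, -0.636]]
[-1.79929674e+02  4.23130604e-04  1.62136922e+02] [0.16866422 0.5232843  0.23063526] 0.08532219320737598
```

View pics/top1.png

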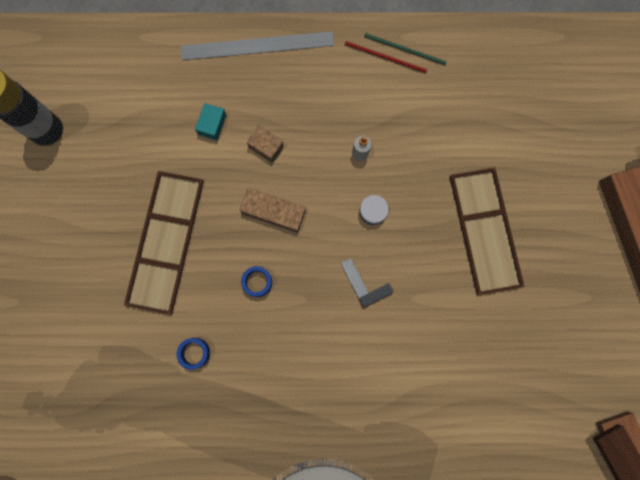

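View pics/scene1.png

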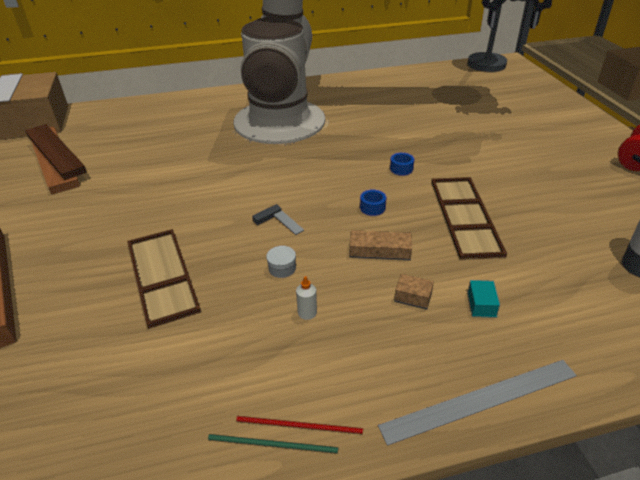

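The top view shows tray3 at about (165,242) and tray2 at (486,231). The loose items are the glue (362,147), tin (374,210), big block (273,210), small block (265,144) and square (366,285). There are two blue tapes, at (257,281) and (193,353). The one at (257,281) is farthest right, so it's the one meant. The turquoise look-alike is at (210,121).

```bash
cat > m.py <<'E'
import numpy as np,cv2
def ray(c,uv,z):
    uv=np.atleast_2d(np.asarray(uv,float)); d=np.c_[uv,np.ones(len(uv))]@np.linalg.inv(c["K"]).T@c["R"]
    o=-c["R"].T@c["t"]; return (o+d*((z-o[2])/d[:,2])[:,None])
def cloud(c,d):
    v,u=np.mgrid[:d.shape[0],:d.shape[1]]
    P=np.stack([(u-c["K"][0,2])/c["K"][0,0]*d,(v-c["K"][1,2])/c["K"][1,1]*d,d],-1)
    return (P-c["t"])@c["R"]
def rect(P):
    (x,y),(w,h),a=cv2.minAreaRect((P[:,:2]*1000).astype(np.float32))
    if w<h: w,h,a=h,w,a+90
    return np.round([x,y,w,h,(a+90)%180-90],1) # long axis angle from world x
E
python3 - <<'E'
from m import *
for cam,R in (("top",dict(glue=(345,130,380,165,.08),tin=(355,190,395,230,.032),big=(232,182,312,240,.03),small=(243,120,290,168,.03),tape=(235,260,278,302,.03),square=(335,255,400,310,.016),tray3=(115,165,210,320,.011),tray2=(440,160,530,300,.011))),
 ("scene",dict(glue=(290,270,325,325,.08),tin=(262,243,302,282,.032),big=(340,225,420,265,.03),small=(390,270,440,312,.03),tape=(355,185,392,218,.03),tray3=(425,172,510,262,.011),tray2=(120,225,205,330,.011)))):
    c=np.load(f"pics/{cam}.npz"); W=cloud(c,c["d"]); hsv=cv2.cvtColor(c["p"],cv2.COLOR_RGB2HSV)
    print(cam,"bench z",np.median(W[300:330,350:400,2]).round(4))
    for n,(a,b,e,f,h) in R.items():
        w=W[b:f,a:e]; z=w[...,2]
        if "tray" in n:
            m=(hsv[b:f,a:e,2]<85).astype(np.uint8)
            cs=max(cv2.findContours(m,0,1)[0],key=cv2.contourArea)[:,0]
            P=ray(c,cs+[a,b],h)
        else:
            m=(abs(z-h)<.005); v,u=np.nonzero(m); P=ray(c,np.c_[u+a,v+b],h)
        if len(P)>3: print(n,len(P),"zmax",z.max().round(3),rect(P),"mean",(P.mean(0)*1000).round(1)[:2])
E
```

```text
top bench z 0.0008
glue 17 zmax 0.95 [675.4 -75.4   9.2   5.3  -1.5] mean [675.6 -75.4]
tin 618 zmax 0.95 [561.7 -95.6  51.9  48.9  -1.9] mean [561.5 -96. ]
big 1506 zmax 0.95 [562.6  87.7 112.   45.4  70.8] mean [562.8  87.6]
small 642 zmax 0.95 [689.8 102.5  57.5  41.1  55.1] mean [689.9 102.3]
tape 384 zmax 0.95 [433.2 115.   53.   52.8   0.9] mean [432.6 115.8]
square 370 zmax 0.95 [422.1 -90.7  60.9  50.  -65.5] mean [408.2 -95.6]
tray3 357 zmax 0.95 [508.6 283.7 254.4  88.4 -11.3] mean [507.2 283.9]
tray2 323 zmax 0.95 [ 525.8 -303.4  228.1   89.3    9.6] mean [ 524.5 -303.3]
scene bench z -0.001
glue 16 zmax 0.64 [681.7 -78.7  11.5   5.    6.3] mean [681.2 -78.7]
tin 482 zmax 0.64 [565.6 -99.1  52.6  51.  -15.4] mean [565.7 -99.2]
big 1031 zmax 0.64 [567.8  83.7 111.4  49.3  70.8] mean [567.7  84.2]
small 623 zmax 0.64 [694.7  98.7  55.8  43.6  56.2] mean [694.6  99. ]
tape 207 zmax 0.64 [438.3 112.3  52.4  52.1  74.4] mean [438.4 111. ]
tray3 241 zmax 0.64 [516.4 278.5 261.3  89.7 -11.4] mean [525.5 276.5]
tray2 266 zmax 0.64 [ 532.7 -305.6  235.9   85.1    9.4] mean [ 541.4 -305.1]
```

>>> step_arm:
  targets:
    - [1,[509,-600,-80],[0,0,-1.455]]
    - [1,[509,-600,-80],[0,0,-1.455]]
    - [1,[509,-600,-80],[0,0,-1.455]]
    - [1,[509,-600,-80],[0,0,-1.455]]
    - [1,[509,-600,-80],[0,0,-1.455]]
    - [1,[509,-600,-80],[0,0,-1.455]]
    - [1,[509,-600,-80],[0,0,-1.455]]
    - [1,[509,-600,-80],[0,0,-1.455]]
  force: 30

```text
time: 0.9
ee_pos: [0.427, 0.2182, 0.1905]
tcp_rot: [180.0, -0.0, 93.0]
wrist_force: [1.1, 1.7, -0.1]
opening: 0.0852
grasp_force: 0.0
```

>>> step_arm:
  targets:
    - [1,[251,-295,-40],[0,0,-0.25]]
    - [1,[251,-295,-40],[0,0,-0.25]]
    - [1,[251,-295,-40],[0,0,-0.25]]
    - [1,[251,-295,-40],[0,0,-0.25]]
    - [1,[251,-295,-40],[0,0,-0.25]]
    - [1,[251,-295,-40],[0,0,-0.25]]
    - [1,[251,-295,-40],[0,0,-0.25]]
    - [1,[251,-295,-40],[0,0,-0.25]]

```text
time: 1.7
ee_pos: [0.6782, -0.0775, 0.1495]
tcp_rot: [-179.9, 0.0, 79.0]
wrist_force: [0.3, 0.6, 0.7]
opening: 0.0856
grasp_force: 0.0
```

>>> step_arm:
  targets:
    - [1,[0,0,0],[0,0,0]]
    - [1,[0,0,0],[0,0,0]]

```text
time: 1.9
ee_pos: [0.677, -0.0757, 0.1493]
tcp_rot: [-179.9, 0.0, 79.0]
wrist_force: [-0.2, -0.3, 0.9]
opening: 0.0852
grasp_force: 0.0
```

```bash
python3 - <<'E'
from workcell import bot
from m import *
c=bot.camera_params("wrist"); p,d=bot.camera("wrist")
cv2.imwrite("pics/w1.png",p[:,:,::-1]); np.savez("pics/w1.npz",p=p,d=d,**c)
print((-c["R"].T@c["t"]).round(3)); o=bot.get_obs();print(o["ee_pos"],o["tcp_rot"])
W=cloud(c,d); z=W[...,2]
m=(d>0)&(z>.03)&(z<.09)&(abs(W[...,0]-.678)<.04)&(abs(W[...,1]+.077)<.04)
print(m.sum(), rect(W[m]) if m.sum() else 0)
for lo,hi in((.03,.055),(.06,.09)):
    k=m&(z>lo)&(z<hi); 
    if k.sum()>5: print(lo,k.sum(),rect(W[k]),W[k].mean(0))
E
```

```text
[ 0.69  -0.006  0.292]
[ 0.6768108  -0.07483984  0.15023188] [-1.79926195e+02 -6.62245595e-03  7.90399576e+01]
2448 [676.7 -77.5  31.4  31.4  30.5]
0.03 1040 [676.7 -77.5  31.4  31.4  30.5] [ 0.67771411 -0.07139782  0.04915426]
0.06 640 [676.6 -77.6  15.   14.9 -87. ] [ 0.67699121 -0.0758612   0.07039649]
```

View pics/w1.png

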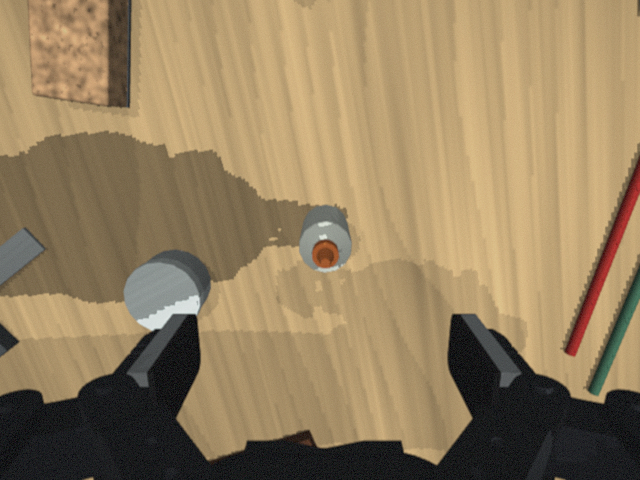

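The wrist view shows the glue at (326,240), midway between the fingers. It works out at (676.7, -77.5) mm, which agrees with the averaged measurement.

>>> step_arm:
  targets:
    - [1,[0,-2,-45],[0,0,0]]
    - [1,[0,-2,-90],[0,0,0]]
    - [1,[0,-2,-120],[0,0,0]]
    - [1,[0,-2,-135],[0,0,0]]
    - [0,[0,-2,-135],[0,0,0]]
    - [0,[0,-2,-135],[0,0,0]]
    - [0,[0,-2,-135],[0,0,0]]
    - [0,[0,-2,-135],[0,0,0]]

```text
time: 2.75
ee_pos: [0.6783, -0.077, 0.0183]
tcp_rot: [179.8, -0.0, 79.1]
wrist_force: [-2.4, 0.4, 4.6]
opening: 0.031
grasp_force: 29.3
```

>>> step_arm:
  targets:
    - [0,[0,0,0],[0,0,0]]
    - [0,[0,0,0],[0,0,0]]
    - [0,[0,0,0],[0,0,0]]

```text
time: 3.05
ee_pos: [0.6783, -0.077, 0.0182]
tcp_rot: [179.8, -0.0, 79.1]
wrist_force: [-1.1, 0.5, 5.4]
opening: 0.031
grasp_force: 29.5
```

>>> step_arm:
  targets:
    - [0,[0,0,20],[0,0,0]]
    - [0,[0,0,55],[0,0,0]]
    - [0,[0,0,90],[0,0,0]]
    - [0,[0,0,105],[0,0,0]]
    - [0,[-14,30,105],[0,0,0]]
    - [0,[-30,65,105],[0,0,0]]
    - [0,[-48,103,105],[0,0,0]]
    - [0,[-66,141,105],[0,0,0]]

```text
time: 3.85
ee_pos: [0.6104, 0.0651, 0.1207]
tcp_rot: [180.0, -0.0, 79.0]
wrist_force: [0.1, 0.8, -1.1]
opening: 0.0309
grasp_force: 29.9
```

>>> step_arm:
  targets:
    - [0,[-18,38,0],[0,0,0]]
    - [0,[-36,76,0],[0,0,0]]
    - [0,[-54,115,0],[0,0,0]]
    - [0,[-72,155,0],[0,0,0]]
    - [0,[-88,190,0],[0,0,0]]
    - [0,[-98,210,0],[0,0,0]]
    - [0,[-101,218,0],[0,0,0]]
    - [0,[-101,218,0],[0,0,0]]

```text
time: 4.65
ee_pos: [0.5099, 0.2827, 0.1208]
tcp_rot: [180.0, 0.0, 79.1]
wrist_force: [-0.2, -0.3, -1.1]
opening: 0.0316
grasp_force: 29.9
```

>>> step_arm:
  targets:
    - [0,[0,0,0],[0,0,0]]
    - [0,[0,0,0],[0,0,0]]

```text
time: 4.85
ee_pos: [0.5107, 0.281, 0.1208]
tcp_rot: [180.0, 0.0, 79.0]
wrist_force: [-1.1, 0.3, -0.9]
opening: 0.031
grasp_force: 29.9
```

```bash
python3 - <<'E'
from workcell import bot
import cv2,numpy as np
c=bot.camera_params("wrist");p,d=bot.camera("wrist")
cv2.imwrite("pics/w2.png",p[:,:,::-1]);np.savez("pics/w2.npz",p=p,d=d,**c)
o=bot.get_obs();print(o["ee_pos"],o["tcp_rot"],o["wrist_force"],o["opening"])
E
```

```text
[0.51068988 0.28097791 0.12075334] [-1.79999233e+02  1.24802653e-02  7.89716718e+01] [-0.78718189 -0.16929469 -0.26775267] 0.030612506108445223
```

View pics/w2.png

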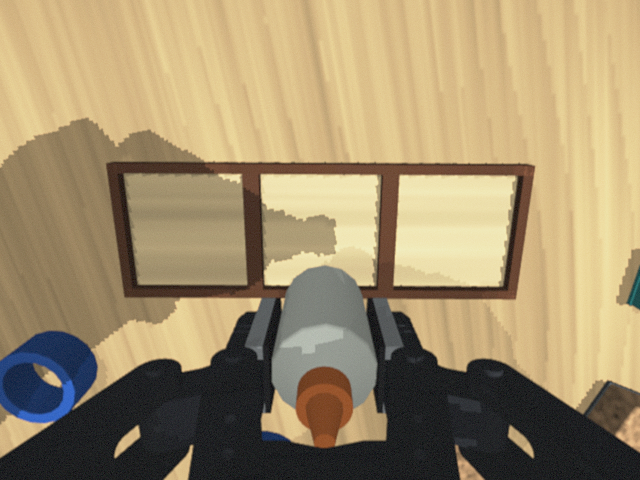

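The bottle is upright in the grip. The tray's outer corners are at about (108,163), (533,165), (517,298) and (125,297).

```bash
python3 - <<'E'
from m import *
c=np.load("pics/w2.npz"); P=ray(c,[(108,163),(533,165),(517,298),(125,297)],.011); print(P.round(4),rect(P))
I=ray(c,[(260,174),(380,174),(379,287),(262,287)],.003);print(rect(I))
E
```

```text
[[0.3942 0.3508 0.011 ]
 [0.6407 0.3015 0.011 ]
 [0.6259 0.2174 0.011 ]
 [0.3765 0.2669 0.011 ]] [509.5 284.2 254.3  85.7 -11.2]
[508.7 282.9  77.7  74.7 -11.1]
```

>>> step_arm:
  targets:
    - [0,[-1,2,-30],[0,0,0]]
    - [0,[-1,2,-65],[0,0,0]]
    - [0,[-1,2,-85],[0,0,0]]
    - [0,[-1,2,-95],[0,0,0]]
    - [0,[-1,2,-99],[0,0,0]]
    - [0,[-1,2,-99],[0,0,0]]
    - [0.55,[-1,2,-99],[0,0,0]]
    - [0.55,[-1,2,-99],[0,0,0]]

```text
time: 5.7
ee_pos: [0.5099, 0.2843, 0.023]
tcp_rot: [179.9, -0.1, 79.1]
wrist_force: [-0.8, -0.1, 0.1]
opening: 0.0468
grasp_force: 0.0
```

>>> step_arm:
  targets:
    - [0.65,[0,0,0],[0,0,0]]
    - [0.65,[0,0,0],[0,0,0]]
    - [0.65,[0,0,20],[0,0,0]]
    - [0.65,[0,0,60],[0,0,0]]
    - [0.65,[0,0,100],[0,0,0]]
    - [1,[0,0,100],[0,0,0]]

```text
time: 6.3
ee_pos: [0.5113, 0.2852, 0.1281]
tcp_rot: [179.6, -0.3, 79.1]
wrist_force: [0.5, 1.0, 1.6]
opening: 0.0684
grasp_force: 0.0
```

>>> step_arm:
  targets:
    - [1,[-19,-42,-3],[0,0,0]]
    - [1,[-38,-85,-6],[0,0,0]]
    - [1,[-57,-127,-10],[0,0,0]]
    - [1,[-75,-170,-20],[0,0,0]]
    - [1,[-75,-170,-60],[0,0,0]]
    - [1,[-75,-170,-95],[0,0,0]]
    - [1,[-75,-170,-110],[0,0,0]]
    - [1,[-75,-170,-110],[0,0,0]]

```text
time: 7.1
ee_pos: [0.4325, 0.1135, 0.0095]
tcp_rot: [-179.8, 0.1, 79.0]
wrist_force: [0.8, 0.1, -0.8]
opening: 0.0854
grasp_force: 0.0
```

```bash
python3 - <<'E'
from workcell import bot
import cv2
p,d=bot.camera("top")
cv2.imwrite("pics/t2.png",p[:,:,::-1])
o=bot.get_obs();print(o["ee_pos"],o["tcp_rot"],o["wrist_force"],o["opening"])
p,d=bot.camera("wrist");cv2.imwrite("pics/w3.png",p[:,:,::-1])
E
```

```text
[0.4335183  0.11381989 0.01124705] [-1.79918808e+02  3.85417021e-02  7.90534697e+01] [-0.035434    1.34504383  0.4345293 ] 0.08536059103988493
```

View pics/w3.png

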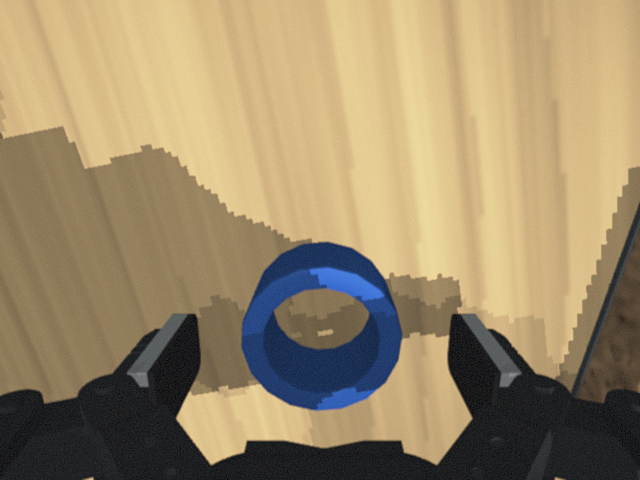

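The ring is centred between the fingers at about (322,337), so I'll close.

>>> step_arm:
  targets:
    - [0,[0,0,-3],[0,0,0]]
    - [0,[0,0,-3],[0,0,0]]
    - [0,[0,0,-3],[0,0,0]]
    - [0,[0,0,-3],[0,0,0]]
    - [0,[0,0,-3],[0,0,0]]
    - [0,[0,0,-3],[0,0,0]]

```text
time: 7.8
ee_pos: [0.4348, 0.1143, 0.0099]
tcp_rot: [179.9, -0.0, 79.1]
wrist_force: [-2.0, -0.2, 5.9]
opening: 0.0535
grasp_force: 31.3
```

>>> step_arm:
  targets:
    - [0,[0,0,20],[0,0,0]]
    - [0,[0,0,55],[0,0,0]]
    - [0,[0,0,80],[0,0,0]]
    - [0,[-1,30,90],[0,0,0]]
    - [0,[-3,70,90],[0,0,0]]
    - [0,[-4,110,90],[0,0,0]]
    - [0,[-6,150,90],[0,0,0]]
    - [0,[-7,175,90],[0,0,0]]

```text
time: 8.6
ee_pos: [0.4268, 0.2915, 0.0991]
tcp_rot: [180.0, -0.0, 79.1]
wrist_force: [1.1, -0.4, -0.8]
opening: 0.0533
grasp_force: 31.9
```

>>> step_arm:
  targets:
    - [0,[0,11,0],[0,0,0]]
    - [0,[0,11,-20],[0,0,0]]
    - [0,[0,11,-50],[0,0,0]]
    - [0,[0,11,-70],[0,0,0]]
    - [0,[0,11,-76],[0,0,0]]
    - [0,[0,11,-76],[0,0,0]]

```text
time: 9.2
ee_pos: [0.4269, 0.2994, 0.0225]
tcp_rot: [-180.0, 0.1, 79.0]
wrist_force: [-0.9, 0.0, 0.2]
opening: 0.0533
grasp_force: 31.9
```

>>> step_arm:
  targets:
    - [0,[0,0,-6],[0,0,0]]
    - [0,[0,0,-9],[0,0,0]]
    - [0,[0,0,-9],[0,0,0]]
    - [0.75,[0,0,-9],[0,0,0]]
    - [0.75,[0,0,-9],[0,0,0]]
    - [0.75,[0,0,15],[0,0,0]]
    - [0.75,[0,0,55],[0,0,0]]
    - [0.75,[0,0,100],[0,0,0]]

```text
time: 10.0
ee_pos: [0.4265, 0.2996, 0.1234]
tcp_rot: [-179.9, 0.1, 79.1]
wrist_force: [1.0, 1.2, 0.2]
opening: 0.0642
grasp_force: 0.0
```

>>> step_arm:
  targets:
    - [1,[35,-26,0],[0,0,-0.1]]
    - [1,[70,-52,0],[0,0,-0.2]]
    - [1,[106,-80,0],[0,0,-0.3]]
    - [1,[142,-107,0],[0,0,-0.41]]
    - [1,[178,-134,0],[0,0,-0.41]]
    - [1,[214,-161,0],[0,0,-0.41]]
    - [1,[250,-188,0],[0,0,-0.41]]
    - [1,[264,-199,0],[0,0,-0.41]]

```text
time: 10.8
ee_pos: [0.6935, 0.0982, 0.1221]
tcp_rot: [180.0, 0.0, 55.4]
wrist_force: [-0.7, -0.2, -0.3]
opening: 0.0853
grasp_force: 0.0
```

>>> step_arm:
  targets:
    - [1,[0,0,-40],[0,0,0]]
    - [1,[0,0,-70],[0,0,0]]
    - [1,[0,0,-80],[0,0,0]]
    - [1,[0,0,-80],[0,0,0]]

```text
time: 11.2
ee_pos: [0.6902, 0.101, 0.0414]
tcp_rot: [-179.9, 0.1, 55.6]
wrist_force: [0.3, 0.4, -0.1]
opening: 0.0852
grasp_force: 0.0
```

```bash
python3 - <<'E'
from workcell import bot
from m import *
o=bot.get_obs();print(o["ee_pos"],o["tcp_rot"],o["wrist_force"],o["opening"])
c=bot.camera_params("wrist");p,d=bot.camera("wrist");cv2.imwrite("pics/w4.png",p[:,:,::-1])
W=cloud(c,d);m=(d>0)&(abs(W[...,2]-.03)<.004)&(abs(W[...,0]-.69)<.045)&(abs(W[...,1]-.1)<.045)
print(m.sum(),rect(W[m]))
E
```

```text
[0.6902155  0.10095155 0.04144194] [-1.79879734e+02  1.12282975e-01  5.55720169e+01] [ 0.3499246   0.35496424 -0.05232225] 0.08520839258490628
12936 [690.4 101.3  56.6  40.2  55.6]
```

View pics/w4.png

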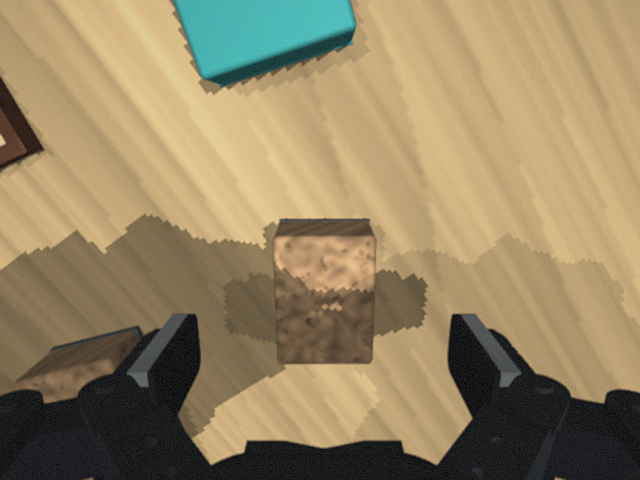

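The small block is at (325,300), centred and square to the fingers. I'll go down and grip.

>>> step_arm:
  targets:
    - [1,[0,0,-25],[0,0,0]]
    - [1,[0,0,-33],[0,0,0]]
    - [0,[0,0,-33],[0,0,0]]
    - [0,[0,0,-33],[0,0,0]]
    - [0,[0,0,-33],[0,0,0]]
    - [0,[0,0,-33],[0,0,0]]
    - [0,[0,0,-33],[0,0,0]]

```text
time: 11.95
ee_pos: [0.6919, 0.1012, 0.0114]
tcp_rot: [179.9, -0.1, 55.6]
wrist_force: [0.8, 0.7, 6.1]
opening: 0.0392
grasp_force: 31.8
```

>>> step_arm:
  targets:
    - [0,[0,0,20],[0,0,0]]
    - [0,[0,0,55],[0,0,0]]
    - [0,[0,0,85],[0,0,0]]
    - [0,[-15,25,90],[0,0,0.1]]
    - [0,[-35,60,90],[0,0,0.2]]
    - [0,[-57,95,90],[0,0,0.3]]
    - [0,[-78,130,90],[0,0,0.41]]
    - [0,[-93,157,90],[0,0,0.41]]

```text
time: 12.75
ee_pos: [0.5968, 0.2598, 0.1003]
tcp_rot: [180.0, -0.0, 79.3]
wrist_force: [0.0, -0.2, 0.2]
opening: 0.0391
grasp_force: 31.1
```

>>> step_arm:
  targets:
    - [0,[-5,9,0],[0,0,0]]
    - [0,[-5,9,-20],[0,0,0]]
    - [0,[-5,9,-50],[0,0,0]]
    - [0,[-5,9,-70],[0,0,0]]
    - [0,[-5,9,-76],[0,0,0]]
    - [0,[-5,9,-76],[0,0,0]]

```text
time: 13.35
ee_pos: [0.593, 0.2664, 0.0233]
tcp_rot: [-179.9, 0.0, 79.0]
wrist_force: [0.9, -0.2, -0.1]
opening: 0.0395
grasp_force: 31.1
```

>>> step_arm:
  targets:
    - [0,[0,0,-6],[0,0,0]]
    - [0,[0,0,-8.5],[0,0,0]]
    - [0,[0,0,-8.5],[0,0,0]]
    - [0.65,[0,0,-8.5],[0,0,0]]
    - [0.65,[0,0,-8.5],[0,0,0]]
    - [0.65,[0,0,15],[0,0,0]]
    - [0.65,[0,0,55],[0,0,0]]
    - [0.65,[0,0,100],[0,0,0]]

```text
time: 14.15
ee_pos: [0.5924, 0.2667, 0.1241]
tcp_rot: [-179.9, 0.1, 79.1]
wrist_force: [0.7, 0.5, 0.1]
opening: 0.0557
grasp_force: 0.0
```

```bash
python3 - <<'E'
from workcell import bot
import cv2,numpy as np
o=bot.get_obs();print(o["ee_pos"],o["tcp_rot"])
c=bot.camera_params("scene")
p,d=bot.camera("scene");np.savez("pics/s2.npz",p=p,d=d,**c)
cv2.imwrite("pics/s2.png",cv2.resize(p[140:340,260:560,::-1],None,fx=2,fy=2))
E
```

```text
[0.59240442 0.26672091 0.12410721] [-1.79896235e+02  7.26632345e-02  7.90591056e+01]
```

View pics/s2.png

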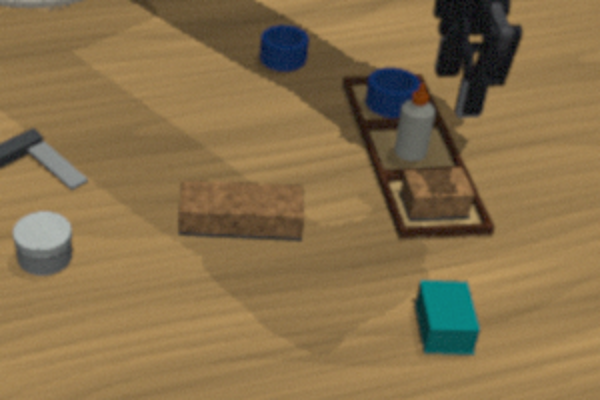

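In the enlarged scene crop, the tape (393,92), glue (413,130) and small block (437,193) each stand flat in their own tray3 compartment. Next is the big block.

>>> step_arm:
  targets:
    - [1,[-5,-35,0],[0,0,-0.07]]
    - [1,[-10,-75,0],[0,0,-0.143]]
    - [1,[-17,-115,0],[0,0,-0.143]]
    - [1,[-24,-155,0],[0,0,-0.143]]
    - [1,[-28,-180,-15],[0,0,-0.143]]
    - [1,[-28,-180,-50],[0,0,-0.143]]
    - [1,[-28,-180,-75],[0,0,-0.143]]
    - [1,[-28,-180,-80],[0,0,-0.143]]

```text
time: 15.0
ee_pos: [0.5635, 0.0865, 0.041]
tcp_rot: [-179.8, 0.1, 70.8]
wrist_force: [-0.4, -0.3, -0.5]
opening: 0.0854
grasp_force: 0.0
```

>>> step_arm:
  targets:
    - [1,[0,0,0],[0,0,0]]
    - [1,[0,0,0],[0,0,0]]

```text
time: 15.2
ee_pos: [0.566, 0.0874, 0.0454]
tcp_rot: [179.9, -0.1, 70.9]
wrist_force: [0.3, -0.2, -0.5]
opening: 0.0853
grasp_force: 0.0
```

```bash
python3 - <<'E'
from workcell import bot
from m import *
o=bot.get_obs();print(o["ee_pos"],o["tcp_rot"],o["wrist_force"],o["opening"])
c=bot.camera_params("wrist");p,d=bot.camera("wrist")
W=cloud(c,d);m=(d>0)&(abs(W[...,2]-.03)<.004)&(abs(W[...,0]-.565)<.05)&(abs(W[...,1]-.086)<.08)
m[:, :200]=0; m[:,450:]=0
print(m.sum(),rect(W[m]))
E
```

```text
[0.56595453 0.08735316 0.0454131 ] [ 1.79902188e+02 -5.32019387e-02  7.08841332e+01] [ 0.34883637 -0.19733079 -0.50389921] 0.08533363429860796
27647 [562.8  86.2 112.   45.3  70.8]
```

>>> step_arm:
  targets:
    - [1,[-1.5,-1,-25],[0,0,0]]
    - [1,[-1.5,-1,-34],[0,0,0]]
    - [0,[-1.5,-1,-34],[0,0,0]]
    - [0,[-1.5,-1,-34],[0,0,0]]
    - [0,[-1.5,-1,-34],[0,0,0]]
    - [0,[-1.5,-1,-34],[0,0,0]]
    - [0,[-1.5,-1,-34],[0,0,0]]
  force: 40

```text
time: 15.95
ee_pos: [0.5645, 0.0862, 0.0112]
tcp_rot: [179.9, -0.1, 70.9]
wrist_force: [0.3, 0.1, 6.7]
opening: 0.0441
grasp_force: 42.0
```

>>> step_arm:
  targets:
    - [0,[0,0,20],[0,0,0]]
    - [0,[0,0,60],[0,0,0]]
    - [0,[0,0,95],[0,0,0]]
    - [0,[-5,-25,100],[0,0,-0.1]]
    - [0,[-12,-60,100],[0,0,-0.22]]
    - [0,[-19,-97,100],[0,0,-0.35]]
    - [0,[-27,-135,100],[0,0,-0.48]]
    - [0,[-35,-173,100],[0,0,-0.6]]

```text
time: 16.75
ee_pos: [0.5283, -0.0883, 0.1101]
tcp_rot: [180.0, -0.0, 36.2]
wrist_force: [1.5, 0.6, -0.7]
opening: 0.0445
grasp_force: 41.3
```

>>> step_arm:
  targets:
    - [0,[-8,-38,0],[0,0,-0.12]]
    - [0,[-16,-78,0],[0,0,-0.24]]
    - [0,[-24,-118,0],[0,0,-0.36]]
    - [0,[-32,-158,0],[0,0,-0.47]]
    - [0,[-39,-195,0],[0,0,-0.47]]
    - [0,[-43,-217,0],[0,0,-0.47]]
    - [0,[-44,-224,0],[0,0,-0.47]]
    - [0,[-44,-224,0],[0,0,-0.47]]

```text
time: 17.55
ee_pos: [0.4844, -0.3115, 0.1097]
tcp_rot: [-180.0, 0.0, 9.5]
wrist_force: [0.0, 0.9, -1.1]
opening: 0.0443
grasp_force: 41.3
```

>>> step_arm:
  targets:
    - [0,[0,0,0],[0,0,0]]
    - [0,[0,0,0],[0,0,0]]

```text
time: 17.75
ee_pos: [0.485, -0.3098, 0.1099]
tcp_rot: [-180.0, -0.0, 9.6]
wrist_force: [0.3, -0.2, -0.7]
opening: 0.0441
grasp_force: 41.3
```

```bash
python3 - <<'E'
from workcell import bot
import cv2,numpy as np
c=bot.camera_params("wrist");p,d=bot.camera("wrist")
cv2.imwrite("pics/w5.png",p[:,:,::-1]);np.savez("pics/w5.npz",p=p,d=d,**c)
o=bot.get_obs();print(o["ee_pos"],o["tcp_rot"],o["wrist_force"],o["opening"])
E
```

```text
[ 0.48505504 -0.30992801  0.10995641] [-1.79997214e+02 -9.55936426e-03  9.63854621e+00] [-0.02067058  0.11852899  0.42796571] 0.04426236226770312
```

View pics/w5.png

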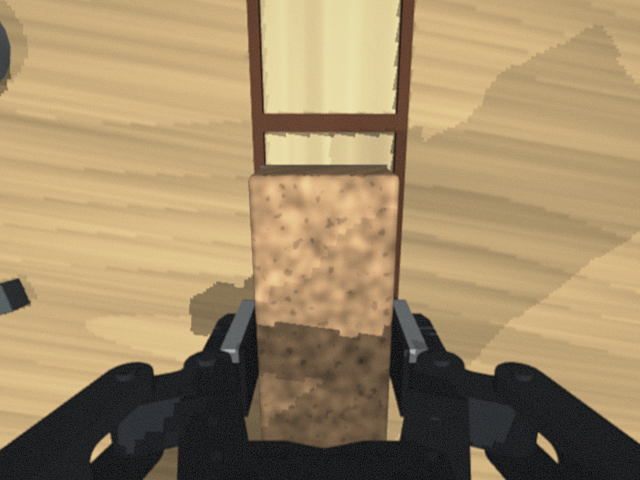

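The tray2 divider spans rows 114–131, and the rim's outer edges are near columns 250 and 408 at row 122.

```bash
python3 - <<'E'
from m import *
c=np.load("pics/w5.npz"); L,R=ray(c,[(249.5,122.5),(408,122.5)],.011)[:,:2]*1000
m=(L+R)/2; u=(L-R); a=np.degrees(np.arctan2(u[1],u[0]))-90
x=np.array([np.cos(np.radians(a)),np.sin(np.radians(a))])
print(L,R,np.linalg.norm(u),a,"div",m,"long",m-71*x,"short",m+42*x)
E
```

```text
[ 546.62874085 -258.33999005] [ 561.2152168  -344.45544941] 87.34207246321903 9.613671051740468 div [ 553.92197883 -301.39771973] long [ 483.91908741 -313.25500411] short [ 595.33213995 -294.3835515 ]
```

>>> step_arm:
  targets:
    - [0,[0,-3,-30],[0,0,0]]
    - [0,[0,-3,-65],[0,0,0]]
    - [0,[0,-3,-85],[0,0,0]]
    - [0,[0,-3,-92],[0,0,0]]
    - [0,[0,-3,-95],[0,0,0]]
    - [0,[0,-3,-95],[0,0,0]]
    - [0.7,[0,-3,-95],[0,0,0]]
    - [0.7,[0,-3,-95],[0,0,0]]

```text
time: 18.6
ee_pos: [0.4853, -0.3144, 0.0161]
tcp_rot: [179.9, -0.1, 9.6]
wrist_force: [0.6, -0.2, 1.1]
opening: 0.0595
grasp_force: 0.0
```

>>> step_arm:
  targets:
    - [0.7,[0,0,0],[0,0,0]]
    - [0.7,[0,0,20],[0,0,0]]
    - [1,[0,0,60],[0,0,0]]
    - [1,[0,0,100],[0,0,0]]

```text
time: 19.0
ee_pos: [0.4842, -0.3137, 0.1158]
tcp_rot: [-180.0, 0.0, 9.6]
wrist_force: [0.9, -0.8, 0.4]
opening: 0.0845
grasp_force: 0.0
```

>>> step_arm:
  targets:
    - [1,[14,40,0],[0,0,0]]
    - [1,[30,82,0],[0,0,0]]
    - [1,[46,126,0],[0,0,0]]
    - [1,[62,170,0],[0,0,0]]
    - [1,[75,207,0],[0,0,0]]
    - [1,[78,216,-30],[0,0,0]]
    - [1,[78,216,-60],[0,0,0]]
    - [1,[78,216,-70],[0,0,0]]

```text
time: 19.8
ee_pos: [0.5614, -0.0971, 0.0421]
tcp_rot: [-179.9, 0.2, 9.6]
wrist_force: [0.2, -0.2, 0.4]
opening: 0.085
grasp_force: 0.0
```

>>> step_arm:
  targets:
    - [1,[0,0,0],[0,0,0]]
    - [1,[0,0,0],[0,0,0]]

```text
time: 20.0
ee_pos: [0.5631, -0.0985, 0.0462]
tcp_rot: [180.0, -0.1, 9.5]
wrist_force: [-0.1, -0.6, 0.4]
opening: 0.0849
grasp_force: 0.0
```

```bash
python3 - <<'E'
from workcell import bot
from m import *
o=bot.get_obs();print(o["ee_pos"],o["tcp_rot"],o["wrist_force"],o["opening"])
c=bot.camera_params("wrist");p,d=bot.camera("wrist")
W=cloud(c,d);m=(d>0)&(abs(W[...,2]-.032)<.004)&(abs(W[...,0]-.563)<.04)&(abs(W[...,1]+.097)<.035)
print(m.sum(),rect(W[m]))
E
```

```text
[ 0.56311078 -0.09847545  0.04617821] [ 1.79975800e+02 -6.91145820e-02  9.51811062e+00] [-0.11690288 -0.62826191  0.43087272] 0.08492312694068994
11522 [561.3 -97.8  51.4  50.5  35.9]
```

>>> step_arm:
  targets:
    - [1,[-1,0,-25],[0,0,0]]
    - [1,[-1,0,-35],[0,0,0]]
    - [0,[-1,0,-35],[0,0,0]]
    - [0,[-1,0,-35],[0,0,0]]
    - [0,[-1,0,-35],[0,0,0]]
    - [0,[-1,0,-35],[0,0,0]]
    - [0,[-1,0,-35],[0,0,0]]

```text
time: 20.75
ee_pos: [0.5625, -0.0982, 0.0114]
tcp_rot: [179.9, -0.1, 9.5]
wrist_force: [-1.2, -1.4, 6.4]
opening: 0.0495
grasp_force: 41.7
```

>>> step_arm:
  targets:
    - [0,[0,0,20],[0,0,0]]
    - [0,[0,0,55],[0,0,0]]
    - [0,[0,0,80],[0,0,0]]
    - [0,[5,-30,85],[0,0,0]]
    - [0,[12,-70,85],[0,0,0]]
    - [0,[19,-110,85],[0,0,0]]
    - [0,[26,-150,85],[0,0,0]]
    - [0,[32,-182,85],[0,0,0]]

```text
time: 21.55
ee_pos: [0.5937, -0.2822, 0.095]
tcp_rot: [180.0, -0.0, 9.5]
wrist_force: [0.6, 0.9, -1.6]
opening: 0.0494
grasp_force: 41.8
```

>>> step_arm:
  targets:
    - [0,[2,-14,0],[0,0,0]]
    - [0,[2,-14,-20],[0,0,0]]
    - [0,[2,-14,-50],[0,0,0]]
    - [0,[2,-14,-65],[0,0,0]]
    - [0,[2,-14,-72],[0,0,0]]
    - [0,[2,-14,-72],[0,0,0]]

```text
time: 22.15
ee_pos: [0.5953, -0.2934, 0.0223]
tcp_rot: [-180.0, 0.1, 9.6]
wrist_force: [-0.6, 0.7, -0.9]
opening: 0.0495
grasp_force: 41.9
```

>>> step_arm:
  targets:
    - [0,[1,-1,-6],[0,0,0]]
    - [0,[1,-1,-8],[0,0,0]]
    - [0,[1,-1,-8],[0,0,0]]
    - [0.75,[1,-1,-8],[0,0,0]]
    - [0.75,[1,-1,-8],[0,0,0]]
    - [0.75,[1,-1,15],[0,0,0]]
    - [1,[1,-1,55],[0,0,0]]
    - [1,[1,-1,100],[0,0,0]]

```text
time: 22.95
ee_pos: [0.596, -0.2947, 0.1231]
tcp_rot: [-179.9, 0.1, 9.6]
wrist_force: [1.2, -0.7, 0.3]
opening: 0.0854
grasp_force: 0.0
```

>>> step_arm:
  targets:
    - [1,[-20,40,20],[0,0,0]]
    - [1,[-45,80,40],[0,0,0]]
    - [1,[-70,120,60],[0,0,0]]
    - [1,[-90,160,80],[0,0,0]]
    - [1,[-120,200,80],[0,0,0]]
    - [1,[-150,220,80],[0,0,0]]
    - [1,[-180,240,80],[0,0,0]]

```text
time: 23.65
ee_pos: [0.4155, -0.0538, 0.2034]
tcp_rot: [180.0, -0.1, 9.6]
wrist_force: [-0.0, 1.0, 0.9]
opening: 0.0855
grasp_force: 0.0
```

```bash
python3 - <<'E'
from workcell import bot
import cv2,numpy as np
o=bot.get_obs();print(o["ee_pos"],o["time"])
for n in("scene","top"):
    c=bot.camera_params(n);p,d=bot.camera(n);np.savez(f"pics/{n}9.npz",p=p,d=d,**c)
    cv2.imwrite(f"pics/{n}9.png",p[:,:,::-1])
E
```

```text
[ 0.41546108 -0.05380901  0.2033901 ] 23.65
```

View pics/scene9.png

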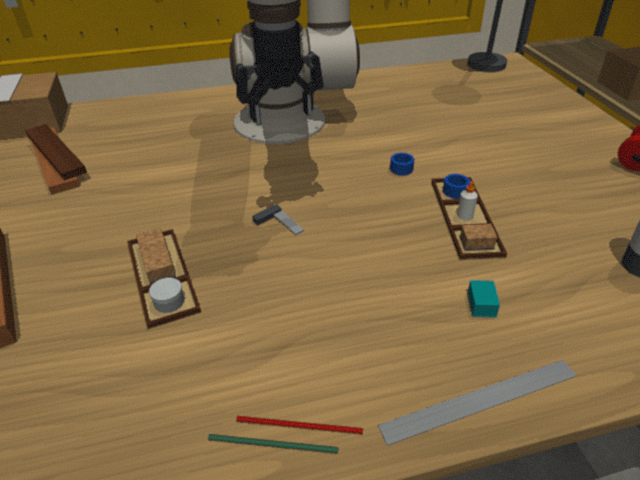

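View pics/top9.png

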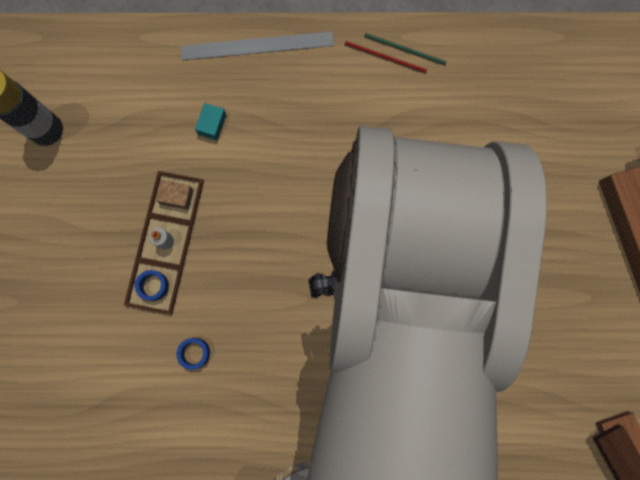

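In the scene view the big block (155,254) and tin (167,294) are in tray2's long and short compartments. The tray3 kit, the square (278,219) and the look-alikes are where they should be. I'll check the top-face heights for flatness, then hand in.

```bash
python3 - <<'E'
from workcell import bot
from m import *
c=np.load("pics/scene9.npz");W=cloud(c,c["d"]);ok=True
for n,x,y,h in(("big",.485,-.312,.033),("tin",.596,-.294,.035),("small",.593,.267,.033),("tape",.4275,.3,.033)):
    r=np.hypot(W[...,0]-x-.004,W[...,1]-y+.003)
    z=W[...,2][(r<.035)&(W[...,2]>.027)]; q=np.percentile(z,[5,50,95]); print(n,len(z),q.round(4)); ok&=abs(q[2]-h)<.005
print(ok)
if ok: print(bot.job_done())
E
```

```text
big 600 [0.0303 0.0321 0.0338]
tin 642 [0.0293 0.0339 0.0358]
small 467 [0.0285 0.0315 0.0333]
tape 194 [0.0278 0.0311 0.0332]
True
the job is handed in; nothing more can be done
None
```

Both kits are made up and the job is handed in: glue, tape and small block are in tray3, big block and tin in tray2, and the square is where it was, all in about 24 s of robot time.

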